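Pack the glue jar and the cement tin into the leatherworker's kit box

ROBOT

A 6-joint arm with a two-finger parallel gripper is mounted at the origin on the work surface. World frame = base frame: x ahead of the robot, y to its left, z up, the work surface at z = 0. Lengths are in m, angles in degrees, forces in N, time in s.
With the tool pointing down it reaches from about 0.4 to 0.825 m from the base axis. Payload 7 kg.
Tool frame: the origin (TCP) lies at the very end of the fingers, on their centre line; the grasp point (between the pads) lies hold_point_z behind it (hold_point_z is the distance from the TCP to the grasp point, in m); z points along the fingers, y is the direction in which the jaws open and shut (so a half turn about z gives the same grasp; the last joint's range is limited). The gripper opens to 88 mm and grips with 3 to 60 N. Pads are 19 mm wide; open, the fingers measure 130 mm over their backs; the gripper's body (78 mm by 193 mm) begins 47 mm behind the grasp point.
Start: joints at [-56.316, 20.546, 0.682, 0, -70.136, -16.507], TCP at [0.199, -0.645, 0.227] pointing down, gripper open.
Joint ranges: [-176.03, 176.03], [-82.01, 121.73], [-58.28, 71.71], [-173.87, 95.51], [-174.79, -0.11], [-173.66, 173.66]. Speed limits (degrees/s): [136.94, 136.94, 172.46, 180, 180, 180].

INTERFACE

Orientations are given as [roll, pitch, yaw] about the fixed x, y, z axes, in that order (R = Rz(yaw) Ry(pitch) Rx(roll)).
In Python, from plant import get_obs, snapshot, close_job, hold_point_z gives the robot as it stands. The module is installed in compiled form; this text tells all that it offers.
- The arm moves only by the tool jog_arm, never from a script. Its argument "commands" is a list of rows, each a list of 4 numbers: the shift along the world's x, y, z in mm, then the turn about the world's z in degrees. In form: [[x, y, z, turn], ...]. A call has exactly 10 rows; each row shifts and turns the commanded pose from where the row before left it; what a row does not reach is not made up. A row lasts 1/12 s, in which the tool goes at most 41.7 mm and 7.16 degrees, less where a joint would pass 70% of its speed; a pose out of reach is approached as far as the arm can. A call is refused whole if a number of a shift passes 41.7 or a number of a turn 7.16, either way. A call with a gripper value outside its range is refused whole. "fingers" is the finger opening in mm, from 0 to 87.6, set as the call begins (left out, the last holds). The fingers move at their own pace and stop on an object; the grip force is fixed at half the most. Time passes only in rows, so rows that do not move let the fingers close, or fill a call up. It gives the time, the measured TCP pose, the force and the opening at its end, in the units of the state.
- get_obs(): the state, without advancing time (a new reading comes with each control period).
- snapshot(name): name is "side" or "top"; returns a dict with "image" (384x512x3 uint8, red, green, blue), "fov_y" (degrees; the focal length in pixels is half the picture's height over the tangent of half this angle, whatever the lens; pixels are square), "cx", "cy" (the principal point, pixels), "rvec" (rotation vector, rad) and "tvec" (3), from world to camera coordinates, as OpenCV has them. Camera axes: x right, y down, z forward; pixel columns grow to the right and rows downward; lengths in m; the calibration is good to about 2 mm. A picture is of the moment at which its call begins. There is no depth.
- close_job(): hands the job in, once; it reports no verdict.
The state is a dict: "clock": time; "joint_pos": joint angles; "qvel": joint speeds; "tau": joint torques, N m; "tool_pos": TCP position; "orientation": TCP orientation; "force": force on the tool from outside, world axes, zero at the start; "moment": the same for the moment, N m; "opening": finger opening in m.
Only numpy, scipy, OpenCV 4.12 (cv2) and the standard library are available. Lean on these libraries where they do the work, as an engineer would, in place of code of your own. Each camera call takes 0.05 s, during which the arm holds its last target.

TASK

Pack the amber jar with the black lid and the red square tin side by side into the empty bay of the wooden kit box, both upright, flat on its floor, the tin squared up with the box's sides; it does not matter which of the two takes which end. Lower each one in gently rather than dropping it, let go of both, and leave the green jar with the green lid standing where it is.

Things in the scene. Friction and masses are not known exactly. Their poses are not given: they have to be found in the camera images.
- bay (a point): Centre of the inner floor (5 mm above the table) of the empty bay of the open wooden kit box, which is fixed to the table at varying yaw. Bay inside: 74 mm wide (point x) by 140 mm long (point y); z up. Walls 6 mm thick, tops 35 mm above the bay floor (40 above the table). Beyond its +y end, past a 6 mm partition, a 70 mm long bay holds two thread reels, below the rim.
- jar_mid (a point): Centre (half-way up, on the axis) of the amber glass jar with a black lid and a paper band: a closed upright cylinder, 54 mm diameter over its whole height of 85 mm; z up along its axis. Loose, about 0.2 kg, stands on the table.
- tin_mid (a point): Centre (half-way up the 85 mm total height) of the closed red square tin with a yellow band: body 50 x 50 mm (sides along this point's x and y) and 75 mm high, then a round steel cap 28 mm diameter and 10 mm high in the middle of the top; z up. Loose, about 0.25 kg, stands on the table at any yaw.
- greenjar_mid (a point): Centre (half-way up) of the green glass jar with a green lid, 54 mm diameter, 85 mm high: a bystander. A white bottle with a blue cap (50 mm diameter, 125 mm high) and a yellow thread reel (44 mm diameter, 45 mm high) stand near and are not needed. Amber jar, tin, green jar and bottle stand in any arrangement, at least 95 mm apart centre to centre.
There are look-alikes about, which are no part of the job. What is shaped like the part that bears jar_mid but purple is not meant.

How it is judged:
By the outcome, as a careful person would: the job done as asked, in the order asked, and still so for the second after the job is handed in, with the robot touching nothing.
It also fails if it takes over 58 s, if anything falls off the work surface, if the arm or the gripper's body presses on something with over 40 N, if the wrist force passes 120 N, or if a joint passes its speed limit or range.

## Working session

There is one attempt and no reset: what is moved stays moved. The work goes in short steps, Python scripts to look and compute and a tool call to move; the robot and the scene stay as the last step left them, time stands still between calls to the robot, and variables do not carry over. Pictures are saved under pics/ and viewed, and the job is handed in when it is done.

Besides the shell and the picture viewer there is one more tool, called after "Call:" by a JSON object that holds its "op" and its "data". jog_arm: Moves the arm, as the interface text tells. Its arguments: {"type":"object","properties":{"commands":{"type":"array","items":{"type":"array","items":{"type":"number"}}},"fingers":{"type":"number"}},"required":["commands"]}

```bash
mkdir -p pics; cat > h.py <<'E'
import numpy as np, cv2
from plant import get_obs, snapshot, close_job, hold_point_z
def cam(s):
    f=s["image"].shape[0]/2/np.tan(np.radians(s["fov_y"])/2)
    K=np.array([[f,0,s["cx"]],[0,f,s["cy"]],[0,0,1.]])
    R=cv2.Rodrigues(np.array(s["rvec"],float))[0]; t=np.array(s["tvec"],float).ravel()
    return K,R,t
def ray(s,u,v,z):
    K,R,t=cam(s); d=R.T@np.linalg.inv(K)@np.array([u,v,1.]); c=-R.T@t
    return c+d*(z-c[2])/d[2]
def proj(s,P):
    K,R,t=cam(s); p=K@(R@np.array(P,float).reshape(-1,3).T+t[:,None]); return (p[:2]/p[2]).T
def take(n,fn):
    import pickle
    s=snapshot(n); cv2.imwrite(f"pics/{fn}.png",cv2.cvtColor(s["image"],cv2.COLOR_RGB2BGR))
    pickle.dump(s,open(f"pics/{fn}.pkl","wb")); return s
E
python3 - <<'E'
from h import *
print(hold_point_z, get_obs())
for n in("top","side"):
    s=take(n,n+"0"); K,R,t=cam(s); print(n,K[0,0],s["cx"],s["cy"],-R.T@t,R.tolist())
E
```

```text
0.0188 {'clock': 0.0, 'joint_pos': array([-5.63190860e+01,  2.05925399e+01,  6.34772987e-01, -1.87663571e-02,
       -7.01347472e+01, -1.65079363e+01]), 'qvel': array([ 0.06440615, -0.06619824,  0.01460994, -0.06149586, -0.0212469 ,
        0.00157765]), 'tau': array([-5.91532680e-04, -5.82718420e+01,  2.93066293e+01,  6.99752122e+00,
        6.91661640e-03, -1.28777151e-04]), 'tool_pos': array([ 0.19914298, -0.64446313,  0.22562205]), 'orientation': array([ 1.79906286e+02, -9.37573185e-03, -1.62833406e+02]), 'force': array([ 0.19027271, -0.2689516 , -0.17266785]), 'moment': array([0.06219673, 0.02850599, 0.01493549]), 'opening': 0.08783318400206432}
top 367.7844914128314 253.60510343140447 193.02077254748832 [ 0.43901662 -0.06271671  0.74131766] [[0.00942850252475258, -0.99982796174502, -0.015973423331871926], [-0.9994787021560029, -0.008929538795859893, -0.031025590622019303], [0.03087761773020433, 0.01625762128023943, -0.9993909457632763]]
side 390.9251264403703 258.10082096478607 188.61788130155017 [ 0.38370458 -0.615068    0.57191883] [[0.9879931563631054, -0.15434785112416877, 0.006801752202108692], [-0.10042786676192783, -0.6750559833344845, -0.7308992153108119], [0.11740428679275697, 0.7214403372543453, -0.6824515171241254]]
```

View pics/top0.png

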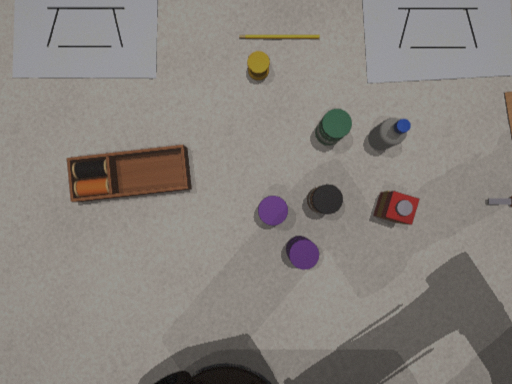

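View pics/side0.png

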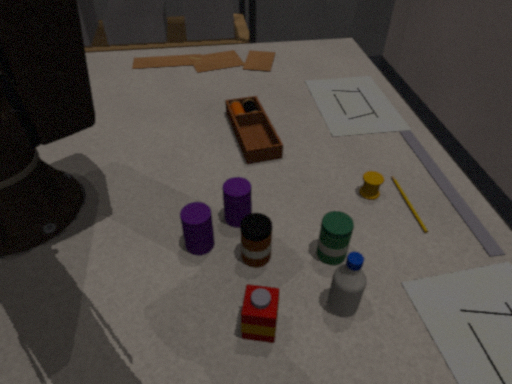

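The top view shows the amber jar's black lid near (326,199), the tin near (403,208), the green lid at (336,124) and the box from (68,155) to (190,195). Its empty bay is to the right and its reels to the left. The two purple lids at (273,211) and (303,253) are decoys. I'll measure next.

```bash
python3 - <<'E'
import cv2
a=cv2.imread("pics/top0.png")
cv2.imwrite("pics/c1.png",cv2.resize(a[135:215,60:200],None,fx=5.5,fy=5.5,interpolation=cv2.INTER_CUBIC))
cv2.imwrite("pics/c2.png",cv2.resize(a[170:245,290:430],None,fx=5.5,fy=5.5,interpolation=cv2.INTER_CUBIC))
b=cv2.imread("pics/side0.png")
cv2.imwrite("pics/c3.png",cv2.resize(b[200:350,180:370],None,fx=4,fy=4,interpolation=cv2.INTER_CUBIC))
cv2.imwrite("pics/c4.png",cv2.resize(b[90:170,210:300],None,fx=7,fy=7,interpolation=cv2.INTER_CUBIC))
E
```

```text
(no output)
```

View pics/c1.png

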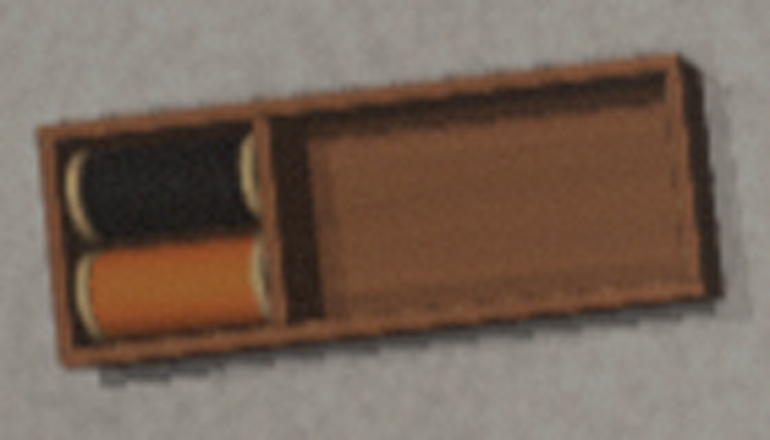

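View pics/c2.png

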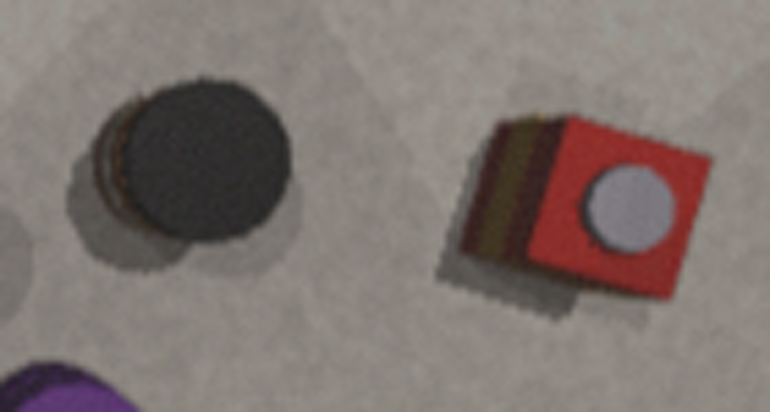

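View pics/c3.png

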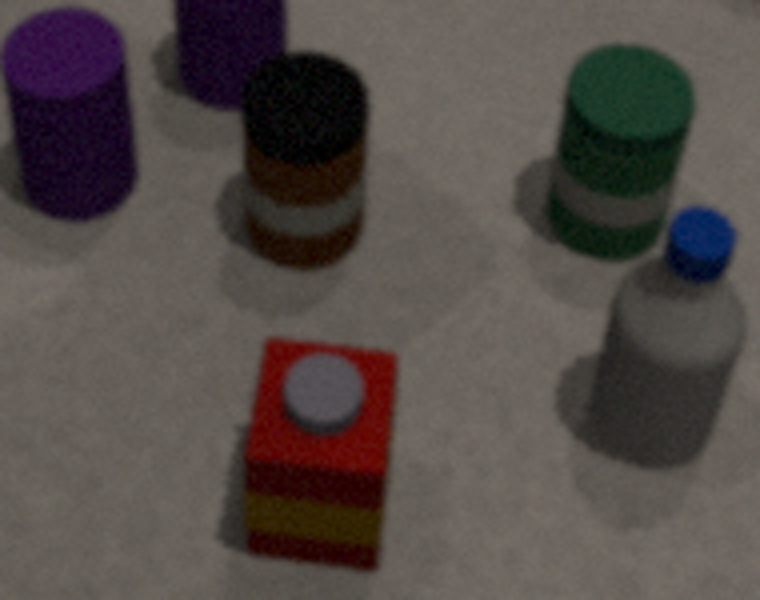

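View pics/c4.png

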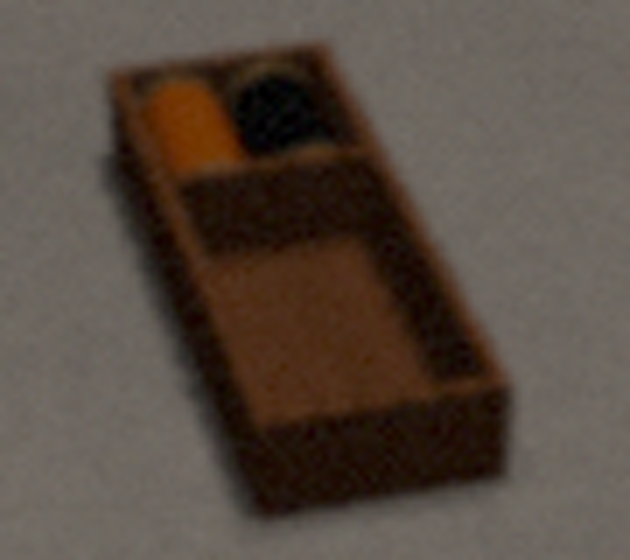

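```bash
python3 - <<'E'
from h import *
import pickle
from scipy.optimize import least_squares
T=pickle.load(open("pics/top0.pkl","rb"));S=pickle.load(open("pics/side0.pkl","rb"))
def m(c,k,ox,oy): return [((x+.5)/k-.5+ox,(y+.5)/k-.5+oy) for x,y in c]
def rect(s,pts,lx,ly,z,th0):
    W=np.array([ray(s,u,v,z)[:2] for u,v in pts]); print("sides mm",[round(1e3*np.linalg.norm(W[i]-W[(i+1)%4]),1) for i in range(4)])
    L=np.array([[-lx,ly],[lx,ly],[lx,-ly],[-lx,-ly]])/2
    f=lambda p:((np.array([[np.cos(p[2]),-np.sin(p[2])],[np.sin(p[2]),np.cos(p[2])]])@L.T).T+p[:2]-W).ravel()
    best=min((least_squares(f,[*W.mean(0),a]) for a in np.radians([0,90,180,270])),key=lambda r:r.cost)
    print(best.x[:2],np.degrees(best.x[2])%360,"rms mm",1e3*np.sqrt(np.mean(best.fun**2))); return best.x
# local: x long axis; order ccw/cw checked by mirror
bt=m([(38,128),(683,53),(708,297),(65,365)],5.5,60,135)
bs=m([(328,42),(508,385),(262,430),(107,72)],7,210,90)
for s,p in((T,bt),(S,bs)):
    r=rect(s,p,.228,.086,.04,0)
    # reel end is local -x (first & last points); bay centre at +x: from reel end 6+70+6+70=152 -> offset 38mm
    d=np.array([np.cos(r[2]),np.sin(r[2])]); print("bay",r[:2]+.038*d,"toward -y end dir",np.degrees(r[2]))
tt=m([(567,115),(713,157),(670,299),(529,259)],5.5,290,170)
ts=m([(266,340),(397,352),(385,472),(247,458)],4,180,200)
print("tin");
for s,p in((T,tt),(S,ts)): rect(s,p,.05,.05,.075,0)
print("cap",[ray(T,*m([(633,209)],5.5,290,170)[0],.085),ray(S,*m([(323,390)],4,180,200)[0],.085)])
print("amber",ray(T,*m([(207,160)],5.5,290,170)[0],.085),ray(S,*m([(305,107)],4,180,200)[0],.085))
print("green",ray(T,336.5,124.5,.085),ray(S,*m([(630,92)],4,180,200)[0],.085))
for n,u,v,z in(("purple1",273,211,.085),("purple2",303,253,.085),("bottle",403,126,.125),("yreel",259,62,.045)): print(n,ray(T,u,v,z))
# lid diameters
a,b=m([(123,160),(291,160)],5.5,290,170); print("lid d",ray(T,*b,.085)-ray(T,*a,.085))
E
```

```text
sides mm [np.float64(228.3), np.float64(85.8), np.float64(226.5), np.float64(83.8)]
[0.49724308 0.19166778] 276.8524003190942 rms mm 0.7250718390102605
bay [0.50177693 0.15393922] toward -y end dir -83.14759968090578
sides mm [np.float64(225.8), np.float64(82.9), np.float64(228.1), np.float64(86.2)]
[0.49752369 0.1905944 ] 276.79202832957407 rms mm 1.0337266243051477
bay [0.50201779 0.15286108] toward -y end dir -83.20797167042593
tin
sides mm [np.float64(49.3), np.float64(48.6), np.float64(47.5), np.float64(48.9)]
[ 0.43628811 -0.31958485] 254.30694877115718 rms mm 0.8045981910517375
sides mm [np.float64(48.4), np.float64(48.0), np.float64(47.9), np.float64(47.8)]
[ 0.4365915  -0.32125117] 344.70426094866787 rms mm 1.021895670698903
cap [array([ 0.43585963, -0.31998373,  0.085     ]), array([ 0.43610807, -0.32181659,  0.085     ])]
amber [ 0.45038903 -0.18312499  0.085     ] [ 0.44970561 -0.19019625  0.085     ]
green [ 0.58329201 -0.19923734  0.085     ] [ 0.58535354 -0.20213142  0.085     ]
purple1 [ 0.427561  -0.0868953  0.085    ]
purple2 [ 0.35369783 -0.14061933  0.085     ]
bottle [ 0.57262933 -0.30194656  0.125     ]
yreel [ 0.71165835 -0.05935505  0.045     ]
lid d [ 0.00049733 -0.05417369  0.        ]
```

Both cameras agree to about 1–2 mm on the tin and box, and the sizes match. The amber lid's centre in the side view was pulled down by its black side wall, so I use the top view there: about (0.450, -0.184). Its jaw line at 6.8°, across the bay, is free of neighbours.

Call:
{"op": "jog_arm", "data": {"commands": [[12.5,23,-3,4],[12.5,23,-3,4],[12.5,23,-3,4],[12.5,23,-3,4],[12.5,23,-3,4],[12.5,23,-3,4],[12.5,23,-3,4],[12.5,23,-3,4],[12.5,23,-3,4],[12.5,23,-3,4]], "fingers": 87.6}}

```text
clock: 0.93
tool_pos: [0.3245, -0.4136, 0.1962]
orientation: [180.0, 0.0, -122.6]
force: [-0.3, 0.4, -0.3]
opening: 0.0874
```

Call:
{"op": "jog_arm", "data": {"commands": [[12.6,23,-3,4],[12.6,23,-3,4],[12.6,23,-3,4],[12.6,23,-3,4],[12.6,23,-3,4],[12.6,23,-3,4],[12.6,23,-3,4],[12.6,23,-3,4],[12.6,23,-3,4],[12.6,23,-3,3.6]]}}

```text
clock: 1.77
tool_pos: [0.4505, -0.1836, 0.1663]
orientation: [180.0, 0.0, -83.0]
force: [0.9, -0.5, -0.2]
opening: 0.0875
```

Call:
{"op": "jog_arm", "data": {"commands": [[0,0,0,0],[0,0,0,0],[0,0,0,0],[0,0,0,0],[0,0,0,0],[0,0,0,0],[0,0,0,0],[0,0,0,0],[0,0,0,0],[0,0,0,0]]}}

```text
clock: 2.6
tool_pos: [0.4503, -0.185, 0.1666]
orientation: [-180.0, -0.0, -83.2]
force: [-0.8, -0.0, 0.3]
opening: 0.0875
```

```bash
python3 - <<'E'
from h import *
o=get_obs(); print(o["tool_pos"],o["orientation"],o["joint_pos"],o["force"])
s=take("side","side1")
b=cv2.imread("pics/side1.png"); cv2.imwrite("pics/side1b.png",cv2.resize(b[80:380,130:420],None,fx=2,fy=2))
E
```

```text
[ 0.45025894 -0.18501451  0.16658631] [-1.79996555e+02 -5.48558478e-04 -8.32400676e+01] [ 8.66343826e-01  5.61241623e+00 -2.74457742e+01  2.28952272e-04
 -5.69383261e+01  5.89346371e+00] [-0.79547472 -0.01253095  0.2857343 ]
```

View pics/side1b.png

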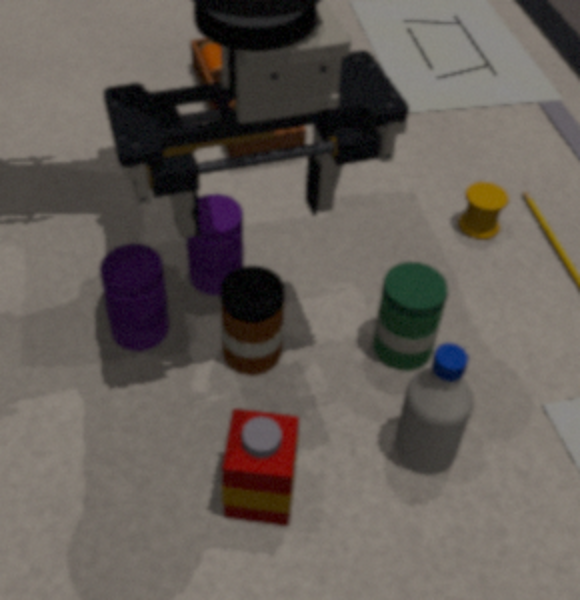

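```bash
python3 - <<'E'
from h import *
import pickle
S=pickle.load(open("pics/side1.pkl","rb"))
print(proj(S,[.4503,-.185,.1666]), proj(S,[.4504,-.1835,.085]),proj(S,[.4504,-.1835,0]))
# lid outline predicted
for z in (.085,0):
  p=proj(S,[[.4504+.027*np.cos(a),-.1835+.027*np.sin(a),z] for a in np.linspace(0,6.28,60)]); print(p.min(0),p.max(0))
T=take("top","top1"); 
b=cv2.imread("pics/top1.png"); cv2.imwrite("pics/top1b.png",cv2.resize(b[80:300,200:460],None,fx=3,fy=2.7))
E
```

```text
[[255.90452629 188.11776895]] [[255.68326512 223.33598094]] [[255.56236881 254.7288309 ]]
[239.48236741 211.59152462] [271.87705138 235.82193996]
[240.68607383 243.06931523] [270.42993352 267.06262717]
```

View pics/top1b.png

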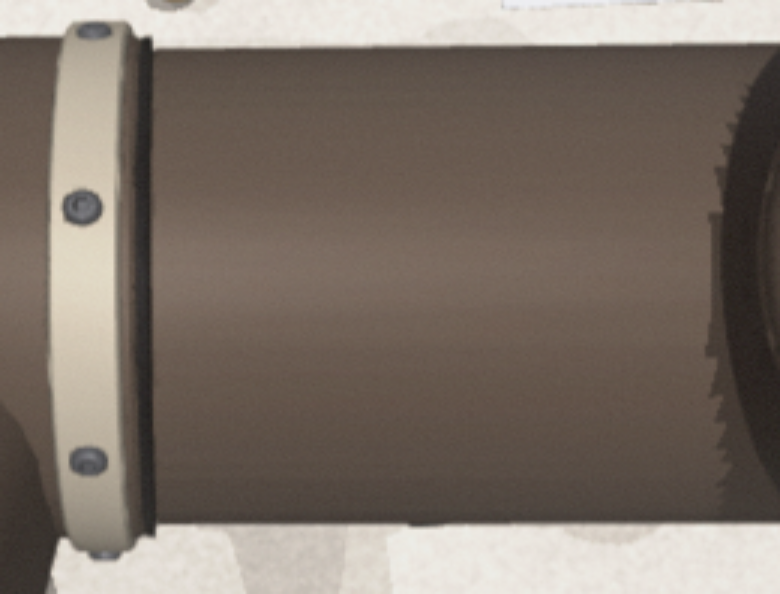

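The side view matches the predicted outlines within about 2 px: jar base bottom at row 265 against 267, and fingers centred over the jar. The top view is blocked by the arm. Descending to TCP z = 45 mm and gripping.

Call:
{"op": "jog_arm", "data": {"commands": [[0,0,-14,0],[0,0,-14,0],[0,0,-14,0],[0,0,-14,0],[0,0,-14,0],[0,0,-14,0],[0,0,-14,0],[0,0,-14,0],[0,0,-10,0],[0,0,0,0]]}}

```text
clock: 3.53
tool_pos: [0.449, -0.1847, 0.0427]
orientation: [179.8, 0.0, -83.2]
force: [-0.4, 0.8, -0.4]
opening: 0.0875
```

Call:
{"op": "jog_arm", "data": {"commands": [[0,0,0,0],[0,0,0,0],[0,0,0,0],[0,0,0,0],[0,0,0,0],[0,0,0,0],[0,0,0,0],[0,0,0,0],[0,0,0,0],[0,0,0,0]], "fingers": 40}}

```text
clock: 4.37
tool_pos: [0.4504, -0.1849, 0.045]
orientation: [-180.0, -0.0, -83.2]
force: [-1.6, 0.2, 6.2]
opening: 0.0543
```

```bash
python3 - <<'E'
from h import *
o=get_obs(); print(o["tool_pos"],o["orientation"],o["force"],o["opening"])
s=take("side","side2")
b=cv2.imread("pics/side2.png"); cv2.imwrite("pics/side2b.png",cv2.resize(b[80:380,130:420],None,fx=2,fy=2))
E
```

```text
[ 0.4503991  -0.18492836  0.04496198] [-1.79983212e+02 -8.71285772e-03 -8.32151456e+01] [-1.60726105  0.1682166   6.24811617] 0.05425703911596555
```

View pics/side2b.png

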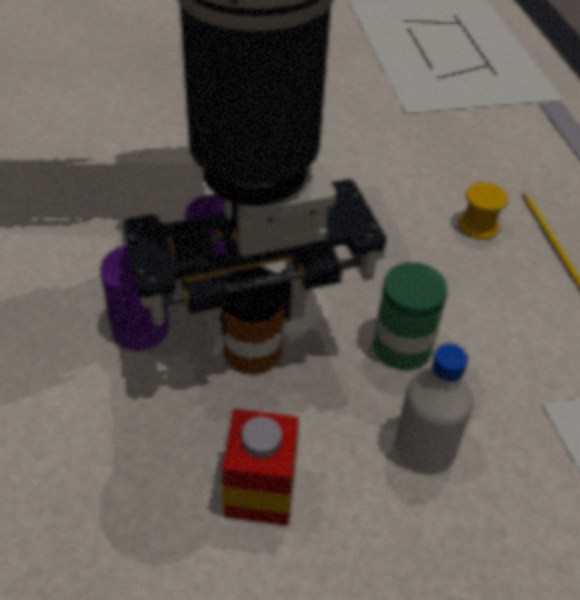

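The fingers hold the amber jar at 54.3 mm opening, which matches its diameter. Lifting and carrying it over.

Call:
{"op": "jog_arm", "data": {"commands": [[0,0,8,0],[0,0,12,0],[0,0,12,0],[0,0,12,0],[0,0,12,0],[0,0,12,0],[0,0,12,0],[0,0,12,0],[0,0,12,0],[0,0,12,0]]}}

```text
clock: 5.25
tool_pos: [0.4498, -0.1847, 0.1612]
orientation: [180.0, 0.0, -83.2]
force: [-1.0, -0.4, -2.7]
opening: 0.0536
```

Call:
{"op": "jog_arm", "data": {"commands": [[1,8,0,0],[2,16,0,0],[2.5,19,0,0],[2.5,20,0,0],[2.5,20,0,0],[2.5,20,0,0],[2.5,20,0,0],[2.5,20,0,0],[2.5,20,0,0],[2.5,20,0,0]]}}

```text
clock: 6.08
tool_pos: [0.4726, -0.0006, 0.16]
orientation: [179.9, 0.0, -83.2]
force: [0.0, -0.3, -2.7]
opening: 0.0538
```

Call:
{"op": "jog_arm", "data": {"commands": [[2.5,20,0,0],[2.5,20,0,0],[2.5,20,0,0],[2.5,20,0,0],[2.5,20,0,0],[2.5,20,0,0],[2.5,20,0,0],[2.5,20,0,0],[2.5,17,0,0],[2,10,0,0]]}}

```text
clock: 6.92
tool_pos: [0.4976, 0.1869, 0.16]
orientation: [180.0, -0.0, -83.2]
force: [0.5, -1.2, -3.0]
opening: 0.0539
```

Call:
{"op": "jog_arm", "data": {"commands": [[0,0,-8,0],[0,0,-12,0],[0,0,-12,0],[0,0,-10,0],[0,0,-6,0],[0,0,0,0],[0,0,0,0],[0,0,0,0],[0,0,0,0],[0,0,0,0]]}}

```text
clock: 7.75
tool_pos: [0.4981, 0.1853, 0.1132]
orientation: [-179.9, 0.0, -83.2]
force: [-1.1, 0.4, -2.5]
opening: 0.0538
```

```bash
python3 - <<'E'
from h import *
o=get_obs(); print(o["tool_pos"],o["orientation"],o["force"],o["opening"])
s=take("side","side3");take("top","top3")
b=cv2.imread("pics/side3.png"); cv2.imwrite("pics/side3b.png",cv2.resize(b[40:240,180:340],None,fx=3,fy=3))
b=cv2.imread("pics/top3.png"); cv2.imwrite("pics/top3b.png",cv2.resize(b[120:240,40:230],None,fx=4,fy=4))
p=o["tool_pos"]; print(proj(s,[p[0],p[1],.005]),proj(s,[p[0],p[1],p[2]-.045]))
E
```

```text
[0.49813744 0.18531525 0.11316281] [-1.79945007e+02  3.53859382e-02 -8.32288895e+01] [-1.12008189  0.40285272 -2.48256289] 0.053761733842465895
[[252.36959756 133.66883752]] [[252.28496808 111.82551577]]
```

View pics/side3b.png

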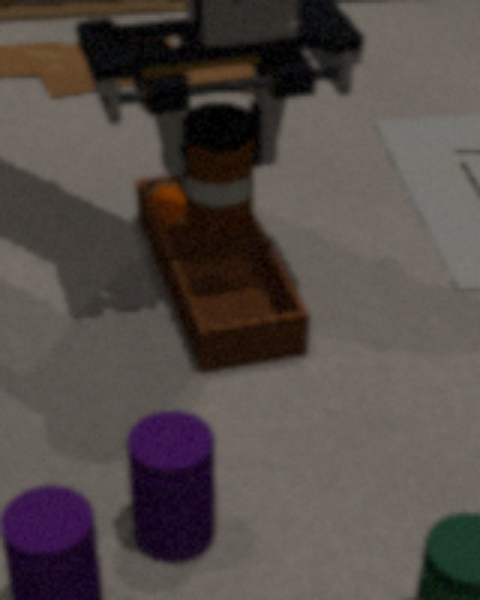

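View pics/top3b.png

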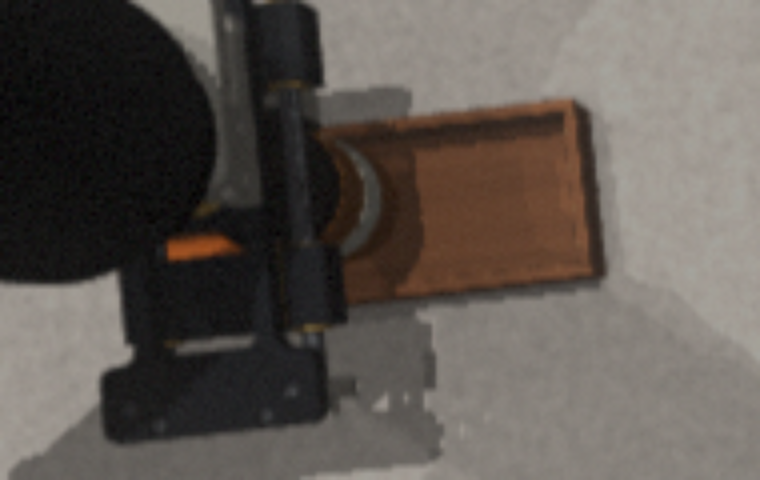

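Force shows -2.5 N, so the jar is carried (about 0.2 kg), and in both views it hangs over the bay near the partition. Lowering.

Call:
{"op": "jog_arm", "data": {"commands": [[0,0,-8,0],[0,0,-8,0],[0,0,-8,0],[0,0,-8,0],[0,0,-8,0],[0,0,-6,0],[0,0,-5,0],[0,0,-4,0],[0,0,-3,0],[0,0,0,0]]}}

```text
clock: 8.68
tool_pos: [0.4976, 0.185, 0.054]
orientation: [180.0, -0.0, -83.2]
force: [-0.1, -0.0, -2.9]
opening: 0.0534
```

Call:
{"op": "jog_arm", "data": {"commands": [[0,0,-1,0],[0,0,-1,0],[0,0,-1,0],[0,0,-1,0],[0,0,-0.5,0],[0,0,0,0],[0,0,0,0],[0,0,0,0],[0,0,0,0],[0,0,0,0]]}}

```text
clock: 9.52
tool_pos: [0.4978, 0.1851, 0.0501]
orientation: [-180.0, 0.0, -83.2]
force: [-0.4, -0.1, -2.7]
opening: 0.0535
```

Call:
{"op": "jog_arm", "data": {"commands": [[0,0,-0.3,0],[0,0,-0.3,0],[0,0,-0.3,0],[0,0,-0.3,0],[0,0,0,0],[0,0,0,0],[0,0,0,0],[0,0,0,0],[0,0,0,0],[0,0,0,0]]}}

```text
clock: 10.35
tool_pos: [0.4979, 0.1852, 0.05]
orientation: [-180.0, 0.0, -83.2]
force: [-4.5, -1.2, 9.7]
opening: 0.0539
```

Contact: the force went from -2.7 to +9.7 N. Releasing and retreating.

Call:
{"op": "jog_arm", "data": {"commands": [[0,0,0,0],[0,0,0,0],[0,0,0,0],[0,0,0,0],[0,0,0,0],[0,0,0,0],[0,0,0,0],[0,0,0,0],[0,0,0,0],[0,0,0,0]], "fingers": 87.6}}

```text
clock: 11.18
tool_pos: [0.4978, 0.1851, 0.0488]
orientation: [180.0, -0.0, -83.2]
force: [0.1, 0.5, 0.7]
opening: 0.0878
```

Call:
{"op": "jog_arm", "data": {"commands": [[0,0,6,0],[0,0,12,0],[0,0,14,0],[0,0,14,0],[0,0,14,0],[0,0,14,0],[0,0,14,0],[0,0,14,0],[0,0,14,0],[0,0,5,0]]}}

```text
clock: 12.02
tool_pos: [0.4987, 0.1856, 0.1724]
orientation: [-179.8, 0.1, -83.2]
force: [0.2, -0.6, 0.2]
opening: 0.0874
```

Call:
{"op": "jog_arm", "data": {"commands": [[-3,-25,0,3.4],[-3,-25,0,3.4],[-3,-25,0,3.4],[-3,-25,0,3.4],[-3,-25,0,3.4],[-3,-25,0,3.4],[-3,-25,0,3.4],[-3,-25,0,3.4],[-3,-25,0,3.4],[-3,-25,0,3.4]]}}

```text
clock: 12.85
tool_pos: [0.4673, -0.066, 0.1698]
orientation: [-180.0, 0.0, -49.0]
force: [1.2, -0.6, -0.6]
opening: 0.0878
```

Call:
{"op": "jog_arm", "data": {"commands": [[-3,-26,0,3.4],[-3,-26,0,3.4],[-3,-26,0,3.4],[-3,-26,0,3.4],[-3,-26,0,3.4],[-3,-26,0,3.4],[-3,-26,0,3.4],[-3,-26,0,3.4],[-3,-26,0,3.4],[-4,-21.5,0,3.1]]}}

```text
clock: 13.68
tool_pos: [0.4364, -0.322, 0.1696]
orientation: [180.0, 0.0, -15.4]
force: [1.4, 0.3, -0.3]
opening: 0.0877
```

```bash
python3 - <<'E'
from h import *
o=get_obs(); print(o["tool_pos"],o["orientation"],o["joint_pos"])
s=take("side","side4");T=take("top","top4")
b=cv2.imread("pics/side4.png"); cv2.imwrite("pics/side4b.png",cv2.resize(b[40:384,150:400],None,fx=2,fy=1.7))
b=cv2.imread("pics/top4.png"); cv2.imwrite("pics/top4b.png",cv2.resize(b[135:215,60:200],None,fx=5.5,fy=5.5,interpolation=cv2.INTER_CUBIC))
E
```

```text
[ 0.43638655 -0.32195182  0.16962958] [ 1.79996839e+02  1.52516141e-02 -1.53720982e+01] [-1.57036741e+01  1.07331537e+01 -2.07646871e+01  3.80992453e-03
 -5.85173924e+01  9.03295862e+01]
```

View pics/side4b.png

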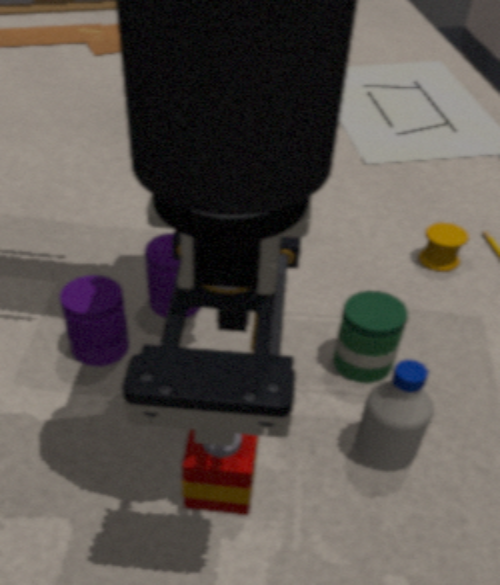

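View pics/top4b.png

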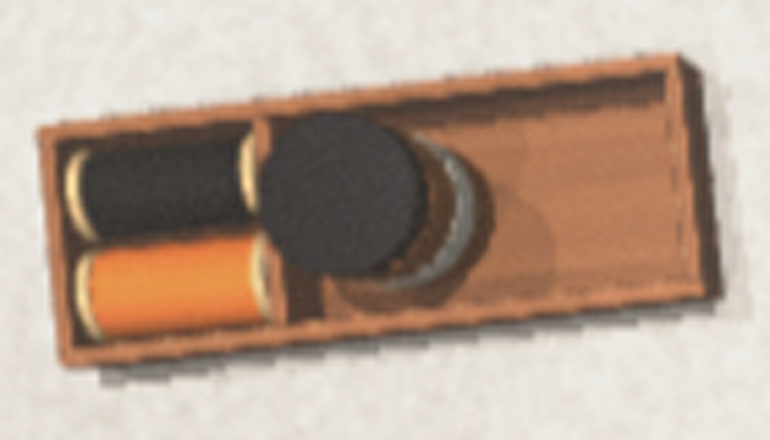

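The jar stands upright in the bay by the partition. The gripper is over the tin with the jaws along its sides. Descending.

Call:
{"op": "jog_arm", "data": {"commands": [[0,0,-10,0],[0,0,-14,0],[0,0,-14,0],[0,0,-14,0],[0,0,-14,0],[0,0,-14,0],[0,0,-14,0],[0,0,-14,0],[0,0,-12,0],[0,0,-5.3,0]]}}

```text
clock: 14.62
tool_pos: [0.4357, -0.319, 0.0424]
orientation: [-180.0, 0.2, -15.5]
force: [0.4, 0.3, 0.5]
opening: 0.0876
```

Call:
{"op": "jog_arm", "data": {"commands": [[0,0,0,0],[0,0,0,0],[0,0,0,0],[0,0,0,0],[0,0,0,0],[0,0,0,0],[0,0,0,0],[0,0,0,0],[0,0,0,0],[0,0,0,0]], "fingers": 35}}

```text
clock: 15.45
tool_pos: [0.4371, -0.3205, 0.045]
orientation: [180.0, -0.0, -15.5]
force: [-1.2, 1.5, 5.5]
opening: 0.0497
```

Call:
{"op": "jog_arm", "data": {"commands": [[0,0,4,0],[0,0,10,0],[0,0,12,0],[0,0,13,0],[0,0,14,0],[0,0,14,0],[0,0,14,0],[0,0,14,0],[0,0,14,0],[0,0,11,0]]}}

```text
clock: 16.28
tool_pos: [0.4366, -0.3203, 0.166]
orientation: [-180.0, -0.0, -15.5]
force: [0.7, -0.4, -3.8]
opening: 0.05
```

```bash
python3 - <<'E'
from h import *
import pickle
T=pickle.load(open("pics/top4.pkl","rb"))
P=ray(T,340.5/5.5-.5+60,194.5/5.5-.5+135,.09);print(P)
b=np.array([.502,.1535]);a=np.radians(6.8);d=P[:2]-b
print("bay frame mm",1e3*np.array([d@[np.cos(a),np.sin(a)],d@[-np.sin(a),np.cos(a)]]))
E
```

```text
[0.4984017  0.18435864 0.09      ]
bay frame mm [ 0.08079495 31.06761495]
```

Call:
{"op": "jog_arm", "data": {"commands": [[2,10,0,-3.4],[3,18,0,-3.4],[3.5,22,0,-3.4],[3.5,24,0,-3.4],[3.5,24,0,-3.4],[3.5,24,0,-3.4],[3.5,24,0,-3.4],[3.5,24,0,-3.4],[3.5,24,0,-3.4],[3.5,24,0,-3.4]]}}

```text
clock: 17.12
tool_pos: [0.4693, -0.1012, 0.1649]
orientation: [180.0, 0.0, -49.7]
force: [0.7, 0.1, -3.5]
opening: 0.0502
```

Call:
{"op": "jog_arm", "data": {"commands": [[4,24,0,-3.4],[4,24,0,-3.4],[4,24,0,-3.4],[4,24,0,-3.4],[4,24,0,-3.4],[4,24,0,-3.4],[4,24,0,-3.4],[4,24,0,-3.4],[3,20,0,-3.4],[1.5,11,0,-3.1]]}}

```text
clock: 17.95
tool_pos: [0.5063, 0.1225, 0.1648]
orientation: [180.0, 0.0, -83.3]
force: [-0.4, -0.3, -2.9]
opening: 0.0499
```

Call:
{"op": "jog_arm", "data": {"commands": [[0,0,-8,0],[0,0,-12,0],[0,0,-12,0],[0,0,-10,0],[0,0,-6,0],[0,0,-2,0],[0,0,0,0],[0,0,0,0],[0,0,0,0],[0,0,0,0]]}}

```text
clock: 18.78
tool_pos: [0.5067, 0.1208, 0.1151]
orientation: [-179.9, 0.0, -83.2]
force: [0.5, -0.4, -3.7]
opening: 0.0498
```

```bash
python3 - <<'E'
from h import *
o=get_obs(); print(o["tool_pos"],o["orientation"],o["force"],o["opening"])
s=take("side","side5");take("top","top5")
b=cv2.imread("pics/side5.png"); cv2.imwrite("pics/side5b.png",cv2.resize(b[40:190,190:330],None,fx=4,fy=4))
b=cv2.imread("pics/top5.png"); cv2.imwrite("pics/top5b.png",cv2.resize(b[120:240,40:230],None,fx=4,fy=4))
p=o["tool_pos"];a=np.radians(6.8)
c=np.array([[np.cos(a),-np.sin(a)],[np.sin(a),np.cos(a)]])@(np.array([[-25,25],[25,25],[25,-25],[-25,-25]]).T/1e3)
for z in(p[2]-.045,p[2]+.030): print(proj(s,[[p[0]+x,p[1]+y,z] for x,y in c.T]).round(1).tolist())
E
```

```text
[0.50667156 0.12077015 0.1151407 ] [-1.79944152e+02  2.40427548e-02 -8.32174741e+01] [ 0.46015595 -0.40099453 -3.72275892] 0.04975046341929707
[[246.7, 121.6], [267.5, 118.5], [273.9, 130.4], [252.3, 133.8]]
[[246.2, 92.3], [268.3, 89.4], [275.1, 100.8], [252.2, 104.0]]
```

View pics/side5b.png

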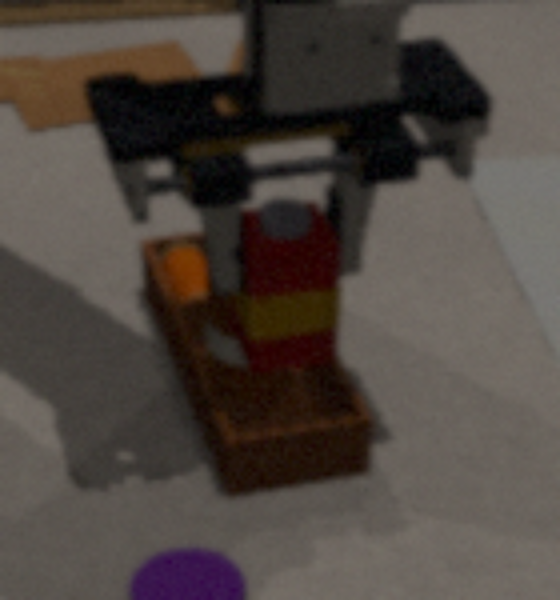

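View pics/top5b.png

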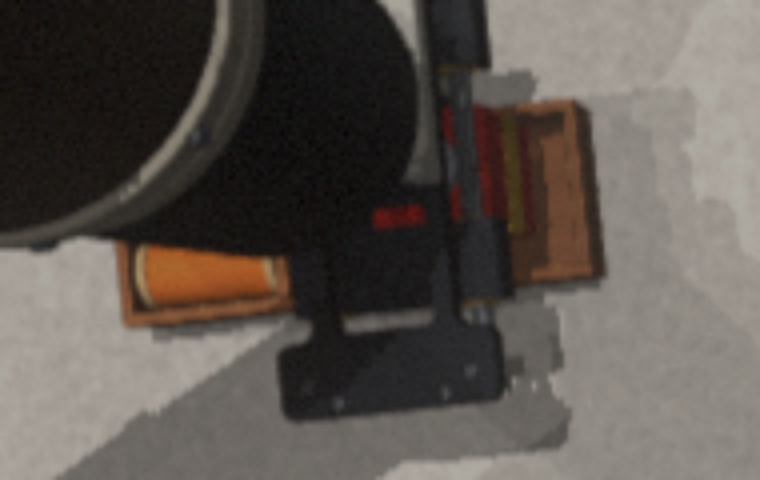

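The tin's lower corners in the side view, (251.8,133) and (273.8,130), match the prediction within 1 px. Lowering.

Call:
{"op": "jog_arm", "data": {"commands": [[0,0,-8,0],[0,0,-8,0],[0,0,-8,0],[0,0,-8,0],[0,0,-8,0],[0,0,-7,0],[0,0,-6,0],[0,0,-4,0],[0,0,-3,0],[0,0,-1,0]]}}

```text
clock: 19.72
tool_pos: [0.5062, 0.1205, 0.053]
orientation: [180.0, -0.0, -83.2]
force: [-0.3, -0.1, -3.1]
opening: 0.0499
```

Call:
{"op": "jog_arm", "data": {"commands": [[0,0,-1,0],[0,0,-1,0],[0,0,-0.7,0],[0,0,-0.6,0],[0,0,-0.2,0],[0,0,0,0],[0,0,0,0],[0,0,0,0],[0,0,0,0],[0,0,0,0]]}}

```text
clock: 20.55
tool_pos: [0.5063, 0.1206, 0.0501]
orientation: [-180.0, 0.0, -83.2]
force: [0.7, 0.2, -3.3]
opening: 0.0498
```

Call:
{"op": "jog_arm", "data": {"commands": [[0,0,-0.2,0],[0,0,-0.2,0],[0,0,-0.2,0],[0,0,-0.2,0],[0,0,-0.2,0],[0,0,0,0],[0,0,0,0],[0,0,0,0],[0,0,0,0],[0,0,0,0]]}}

```text
clock: 21.38
tool_pos: [0.5064, 0.1207, 0.05]
orientation: [-180.0, 0.0, -83.2]
force: [-4.1, 0.6, 9.4]
opening: 0.0499
```

Contact. Releasing and retreating.

Call:
{"op": "jog_arm", "data": {"commands": [[0,0,0,0],[0,0,0,0],[0,0,0,0],[0,0,0,0],[0,0,0,0],[0,0,0,0],[0,0,0,0],[0,0,0,0],[0,0,0,0],[0,0,0,0]], "fingers": 87.6}}

```text
clock: 22.22
tool_pos: [0.5063, 0.1206, 0.049]
orientation: [-180.0, -0.0, -83.2]
force: [0.1, 0.2, -0.9]
opening: 0.0877
```

Call:
{"op": "jog_arm", "data": {"commands": [[0,0,5,0],[0,0,10,0],[0,0,14,0],[0,0,14,0],[0,0,14,0],[0,0,14,0],[0,0,14,0],[0,0,14,0],[0,0,14,0],[0,0,14,0]]}}

```text
clock: 23.05
tool_pos: [0.5063, 0.1206, 0.1779]
orientation: [-179.9, 0.0, -83.2]
force: [-0.5, -0.4, -0.6]
opening: 0.0874
```

Call:
{"op": "jog_arm", "data": {"commands": [[-2,-25,3,0],[-2,-25,3,0],[-2,-25,3,0],[-2,-25,3,0],[-2,-25,3,0],[-2,-25,3,0],[-2,-25,3,0],[-2,-25,3,0],[-2,-25,3,0],[-2,-25,3,0]]}}

```text
clock: 23.88
tool_pos: [0.486, -0.1306, 0.2075]
orientation: [-179.9, -0.0, -83.2]
force: [0.5, 0.4, -0.3]
opening: 0.0878
```

Call:
{"op": "jog_arm", "data": {"commands": [[-2,-20,0,0],[-2,-20,0,0],[-2,-20,0,0],[-2,-20,0,0],[-2,-20,0,0],[-2,-15,0,0],[-2,-10,0,0],[0,0,0,0],[0,0,0,0],[0,0,0,0]]}}

```text
clock: 24.72
tool_pos: [0.4723, -0.254, 0.2064]
orientation: [-180.0, -0.0, -83.2]
force: [-0.4, 0.4, 0.1]
opening: 0.0876
```

```bash
python3 - <<'E'
from h import *
o=get_obs(); print(o["tool_pos"],o["force"],o["opening"])
s=take("side","side6");take("top","top6")
b=cv2.imread("pics/side6.png"); cv2.imwrite("pics/side6b.png",cv2.resize(b[40:384,150:400],None,fx=2,fy=1.7))
b=cv2.imread("pics/top6.png"); cv2.imwrite("pics/top6b.png",cv2.resize(b[135:215,60:200],None,fx=5.5,fy=5.5,interpolation=cv2.INTER_CUBIC))
E
```

```text
[ 0.47233679 -0.2539737   0.2064343 ] [-0.41565274  0.38169692  0.06036449] 0.08760989117698381
```

View pics/side6b.png

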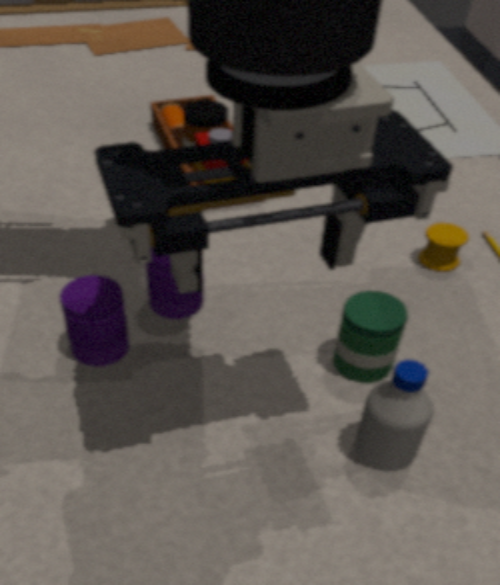

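View pics/top6b.png

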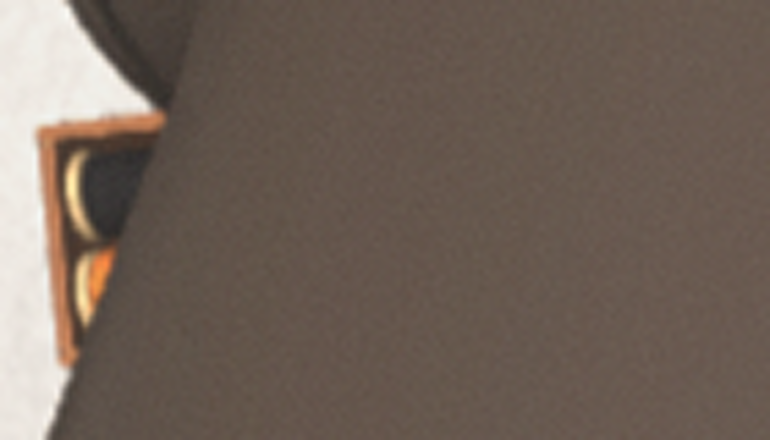

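Call:
{"op": "jog_arm", "data": {"commands": [[-12,-18,1,-4],[-12,-18,1,-4],[-12,-18,1,-4],[-12,-18,1,-4],[-12,-18,1,-4],[-12,-18,1,-4],[-12,-18,1,-4],[-12,-18,1,-4],[-12,-18,1,-4],[-12,-18,1,-4]]}}

```text
clock: 25.65
tool_pos: [0.3521, -0.4346, 0.2163]
orientation: [-180.0, 0.0, -123.4]
force: [-0.1, -0.3, -0.0]
opening: 0.0873
```

Call:
{"op": "jog_arm", "data": {"commands": [[-14,-20,1,-4],[-14,-20,1,-4],[-14,-20,1,-4],[-14,-20,1,-4],[-14,-20,1,-4],[-14,-20,1,-4],[-14,-20,1,-4],[-14,-20,1,-4],[-14,-20,1,-4],[-14,-20,1,-3.6]]}}

```text
clock: 26.48
tool_pos: [0.2123, -0.6349, 0.2261]
orientation: [180.0, 0.0, -163.0]
force: [1.3, 1.0, 0.4]
opening: 0.0874
```

```bash
python3 - <<'E'
from h import *
o=get_obs(); print(o["tool_pos"],o["force"],o["opening"])
s=take("side","side7");take("top","top7")
b=cv2.imread("pics/side7.png"); cv2.imwrite("pics/side7b.png",cv2.resize(b[60:280,190:390],None,fx=2.7,fy=2.7,interpolation=cv2.INTER_CUBIC))
b=cv2.imread("pics/top7.png"); cv2.imwrite("pics/top7b.png",cv2.resize(b[135:215,60:200],None,fx=5.5,fy=5.5,interpolation=cv2.INTER_CUBIC))
E
```

```text
[ 0.21234994 -0.63486244  0.22614692] [1.26484971 1.03892969 0.39538108] 0.08742284858240079
```

View pics/side7b.png

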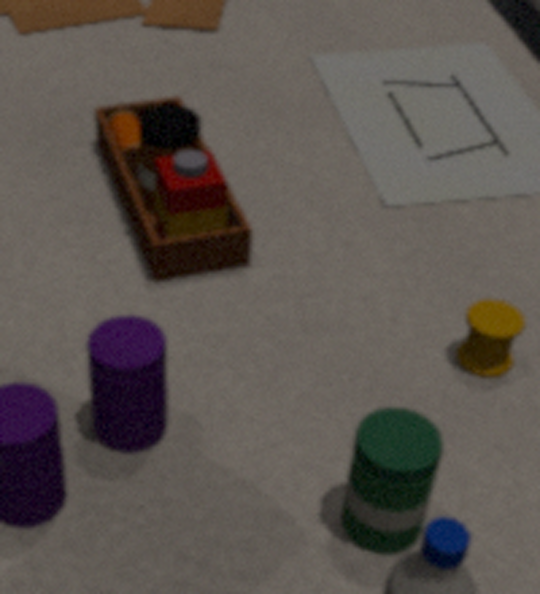

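View pics/top7b.png

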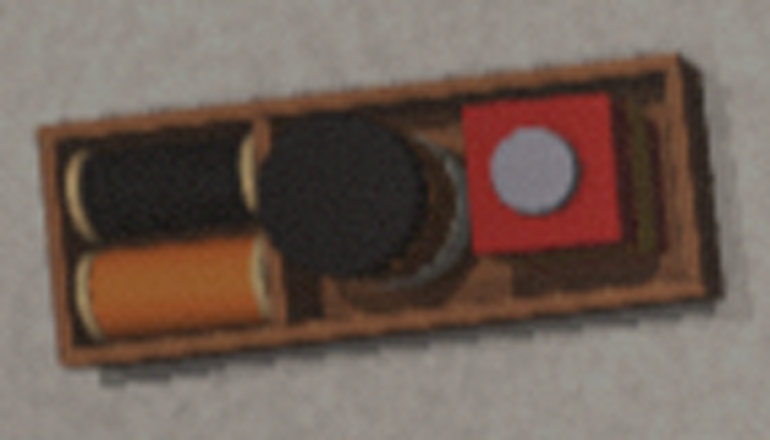

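The tin's edges look about 1–2° off the box's, so I'll measure that properly.

```bash
cat > meas.py <<'E'
from h import *
import pickle,sys
from scipy.optimize import least_squares
from scipy.ndimage import map_coordinates, gaussian_filter
def edge_lines(s,gray,corners,z,sign_out=1,w=4):
    """subpixel: at samples on each predicted edge find strongest gradient along normal; return world-line angles"""
    n=len(corners); out=[]
    for i in range(n):
        a=np.array(corners[i]);b=np.array(corners[(i+1)%n]); d=(b-a)/np.linalg.norm(b-a); nr=np.array([d[1],-d[0]])
        pts=[]
        for q in np.linspace(.12,.88,40):
            p=a+q*(b-a); t=np.arange(-w,w+.01,.1); g=map_coordinates(gray,[p[1]+t*nr[1],p[0]+t*nr[0]],order=3)
            gr=np.abs(np.gradient(gaussian_filter(g,6))); 
            wt=gr**4; m=(wt*t).sum()/wt.sum(); pts.append(p+m*nr)
        W=np.array([ray(s,u,v,z)[:2] for u,v in pts])
        for _ in range(3):
            c=W.mean(0);dr=np.linalg.svd(W-c)[2][0];r=(W-c)@[-dr[1],dr[0]]; k=np.abs(r)<2*r.std()+1e-9; W=W[k]
        out.append((np.degrees(np.arctan2(dr[1],dr[0]))%90, c, r.std()*1e3))
    return out
def mm(c,k,ox,oy): return [((x+.5)/k-.5+ox,(y+.5)/k-.5+oy) for x,y in c]
E
python3 - <<'E'
from meas import *
for fn in ("top7",):
    s=pickle.load(open(f"pics/{fn}.pkl","rb")); im=s["image"].astype(float)
    sat=im[...,0]-(im[...,1]+im[...,2])/2   # redness
    tin=mm([(463,107),(611,94),(623,240),(473,255)],5.5,60,135)
    for a,c,r in edge_lines(s,sat,tin,.080,w=3): print("tin",round(a,2),c.round(4),round(r,2))
    box=mm([(38,128),(683,53),(708,297),(65,365)],5.5,60,135)
    for a,c,r in edge_lines(s,sat,box,.040,w=2.5): print("box",round(a,2),c.round(4),round(r,2))
s=pickle.load(open("pics/top0.pkl","rb")); im=s["image"].astype(float); sat=im[...,0]-(im[...,1]+im[...,2])/2
for a,c,r in edge_lines(s,sat,mm([(38,128),(683,53),(708,297),(65,365)],5.5,60,135),.040,w=2.5): print("box0",round(a,2),c.round(4),round(r,2))
for a,c,r in edge_lines(s,sat,mm([(567,115),(713,157),(670,299),(529,259)],5.5,290,170),.075,w=3): print("tin0",round(a,2),c.round(4),round(r,2))
s=pickle.load(open("pics/top7.pkl","rb"))
a=np.radians(6.8);B=np.array([[np.cos(a),np.sin(a)],[-np.sin(a),np.cos(a)]])
for n,p,z in(("cap",(534.5,170),.09),("jar",(341,194),.09)):
    P=ray(s,*mm([p],5.5,60,135)[0],z)[:2]; print(n,P,1e3*B@(P-[.502,.1535]))
g=s["image"][100:150,310:360]; T0=pickle.load(open("pics/top0.pkl","rb"))["image"][100:150,310:360]
print("green diff",np.abs(g.astype(float)-T0).mean(), cv2.phaseCorrelate(np.float64(cv2.cvtColor(T0,7)),np.float64(cv2.cvtColor(g,7))))
E
```

```text
tin 5.6 [0.5314 0.1237] 0.23
tin 5.9 [0.5088 0.0975] 0.1
tin 5.98 [0.4823 0.118 ] 0.19
tin 5.93 [0.5029 0.1461] 0.11
box 6.94 [0.5399 0.197 ] 0.11
box 6.78 [0.5104 0.0803] 0.31
box 6.95 [0.455 0.186] 0.27
box 7.99 [0.4841 0.3053] 0.33
box0 6.95 [0.5401 0.1956] 0.08
box0 6.74 [0.511  0.0804] 0.33
box0 6.93 [0.4548 0.1874] 0.26
box0 7.84 [0.4841 0.3052] 0.33
tin0 73.51 [ 0.4595 -0.3259] 0.08
tin0 73.43 [ 0.4298 -0.3428] 0.12
tin0 73.02 [ 0.4127 -0.3124] 0.11
tin0 72.88 [ 0.4431 -0.296 ] 0.06
cap [0.50670571 0.12107201] [  0.83300635 -32.75704779]
jar [0.49840429 0.18403205] [ 0.04469545 30.74301494]
green diff 1.9957333333333334 ((0.017703448826352997, 0.0015872733426220975), 0.9981751601710306)
```

```bash
python3 -c "
from h import *
o=get_obs();print(o['clock'],o['qvel'].round(2));print(close_job())"
```

```text
26.5833 [ 2.32 -1.47 -2.26 -0.84  0.52  1.91]
the job is handed in; nothing more can be done
None
```

The amber jar and the red tin are both in the empty bay of the kit box, upright and released. I handed the job in at about 26.6 s, with the gripper open and well clear of everything.

- **Placing:** I lowered each one slowly until it touched the floor. The wrist force changed from about -3 N to about +9.5 N, with the tool at the height expected for the bay floor.
- **Positions:** In the final pictures the jar is 31 mm from the bay centre towards the reels, on the bay's centre line. The tin is 33 mm the other way and about 1 mm off the centre line.
- **Tin angle:** The tin measures about 5.9° and the box about 6.9°. It is therefore roughly 1° off square, not perfectly square, and I left it because that is close to what the measurement can resolve.
- **Green jar:** It has not moved; the shift between the first and last top pictures is under 0.02 px.
- **Disagreements:** My first side-camera reading of the amber lid was about 7 mm off the top-camera one, because the lid's black side was included. I used the top view, and checking the jar's outline in the side view confirmed it to about 2 px. One short edge of the box read about 1° away from the other three, so I did not use it for the box angle.
- **At hand-in:** The last reading showed the joints still settling at up to about 2.3°/s after the retreat.

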